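Find the live key of the cup warmer by feel and warm the cup

TASK

Three of the four keys on the cup warmer are locked and stiff; the live one looks the same but clicks under a light push of some 4 N. Find it by feel without ever pushing any key harder than 15 N, press it until it clicks and stays down, and then stand the blue espresso cup upright on the middle of the round plate behind that key and let go. Leave the mug, sugar jar, tea tin and saucer where they are.

Things in the scene. Friction and masses are not known exactly. Their poses are not given: they have to be found in the camera images.
- warmer: cream cup warmer fixed to the counter, 230 (x) x 344 (y) x 34 mm high slab; origin at the centre of its underside, z up. Along its near edge (own x = -75 mm) stand four identical red round keys at own y = +126, +42, -42, -126 mm; behind each key (own x = +35 mm, same y) is its round dark steel plate, 74 mm across, standing 4 mm above the slab
- key_0_top (a point): centre of the top face of the first (leftmost, +y end) key: red cylinder, 30 mm across, 52 mm above the counter and 18 mm above the slab when up; it moves down with the key
- key_0 (a joint): how far the first (leftmost, +y end) key is pushed down, m: 0 up, about 0.010 when clicked, 0.0155 at most. On the live key (any of the four, it varies) the push peaks at about 3.5 N some 4 to 5 mm down, falls away to nothing at about 7 mm, and there the key clicks down by itself to about 10 mm and stays; further down is an overtravel spring of 2.5 N/mm. A locked key pushes back with about 2 N/mm, does not click even at 20 N, and comes back up
- plate_0 (a point): centre of the top face of the steel plate behind the first (leftmost, +y end) key, 38 mm above the counter
- key_1_top (a point): centre of the top face of the second key: red cylinder, 30 mm across, 52 mm above the counter and 18 mm above the slab when up; it moves down with the key
- key_1 (a joint): how far the second key is pushed down, m: 0 up, about 0.010 when clicked, 0.0155 at most. On the live key (any of the four, it varies) the push peaks at about 3.5 N some 4 to 5 mm down, falls away to nothing at about 7 mm, and there the key clicks down by itself to about 10 mm and stays; further down is an overtravel spring of 2.5 N/mm. A locked key pushes back with about 2 N/mm, does not click even at 20 N, and comes back up
- plate_1 (a point): centre of the top face of the steel plate behind the second key, 38 mm above the counter
- key_2_top (a point): centre of the top face of the third key: red cylinder, 30 mm across, 52 mm above the counter and 18 mm above the slab when up; it moves down with the key
- key_2 (a joint): how far the third key is pushed down, m: 0 up, about 0.010 when clicked, 0.0155 at most. On the live key (any of the four, it varies) the push peaks at about 3.5 N some 4 to 5 mm down, falls away to nothing at about 7 mm, and there the key clicks down by itself to about 10 mm and stays; further down is an overtravel spring of 2.5 N/mm. A locked key pushes back with about 2 N/mm, does not click even at 20 N, and comes back up
- plate_2 (a point): centre of the top face of the steel plate behind the third key, 38 mm above the counter
- key_3_top (a point): centre of the top face of the fourth (rightmost, -y end) key: red cylinder, 30 mm across, 52 mm above the counter and 18 mm above the slab when up; it moves down with the key
- key_3 (a joint): how far the fourth (rightmost, -y end) key is pushed down, m: 0 up, about 0.010 when clicked, 0.0155 at most. On the live key (any of the four, it varies) the push peaks at about 3.5 N some 4 to 5 mm down, falls away to nothing at about 7 mm, and there the key clicks down by itself to about 10 mm and stays; further down is an overtravel spring of 2.5 N/mm. A locked key pushes back with about 2 N/mm, does not click even at 20 N, and comes back up
- plate_3 (a point): centre of the top face of the steel plate behind the fourth (rightmost, -y end) key, 38 mm above the counter
- cup_mid (a point): centre, half-way up, of the small blue empty espresso cup without handle: straight round wall 56 mm across, 65 mm tall, foot 52 mm across, wall 3.5 mm, about 0.16 kg; stands upright on the counter to the right of the warmer; z axis up along the cup
- mug: bystander: cream mug 82 mm across, 95 mm tall, beyond the warmer; origin at the centre of its underside
- sugar_jar: bystander: amber glass jar 70 mm across, 90 mm tall, beyond the warmer; origin at the centre of its underside
- tea_tin: bystander: blue tin 72 mm across, 80 mm tall, beyond the warmer to the right; origin at the centre of its underside
- saucer: bystander: cream saucer 120 mm across, 18 mm tall, beyond the cup; origin at the centre of its underside

How it is judged:
On the way:
1. one key has clicked and stays down, released, with the cup not yet on its plate (((value of joint key_0 above 0.007 m and contact force between the fingers and key_0 below 0.1 N and horizontal distance between cup_mid and plate_0 above 0.05 m) or (value of joint key_1 above 0.007 m and contact force between the fingers and key_1 below 0.1 N and horizontal distance between cup_mid and plate_1 above 0.05 m) or (value of joint key_2 above 0.007 m and contact force between the fingers and key_2 below 0.1 N and horizontal distance between cup_mid and plate_2 above 0.05 m) or (value of joint key_3 above 0.007 m and contact force between the fingers and key_3 below 0.1 N and horizontal distance between cup_mid and plate_3 above 0.05 m))), for 0.2 s.
At the end, for the whole second after the job is handed in: one key, the live one, is down by more than 7 mm and the other three are up (within 3 mm); the cup stands at rest and upright (within 0.1 rad) on the plate behind the live key, its centre within 13 mm of the plate's centre (((value of joint key_0 above 0.007 m and value of joint each of key_1, key_2, key_3 below 0.003 m and horizontal distance between cup_mid and plate_0 below 0.013 m and z of cup_mid in the frame of plate_0 between 0.0285 and 0.0365 m) or (value of joint key_1 above 0.007 m and value of joint each of key_0, key_2, key_3 below 0.003 m and horizontal distance between cup_mid and plate_1 below 0.013 m and z of cup_mid in the frame of plate_1 between 0.0285 and 0.0365 m) or (value of joint key_2 above 0.007 m and value of joint each of key_0, key_1, key_3 below 0.003 m and horizontal distance between cup_mid and plate_2 below 0.013 m and z of cup_mid in the frame of plate_2 between 0.0285 and 0.0365 m) or (value of joint key_3 above 0.007 m and value of joint each of key_0, key_1, key_2 below 0.003 m and horizontal distance between cup_mid and plate_3 below 0.013 m and z of cup_mid in the frame of plate_3 between 0.0285 and 0.0365 m)) and angle between cup_mid's own z axis and vertical below 0.1 rad and linear speed of cup below 0.02 m/s); the robot touches nothing.
It fails at once if a key is pushed with more than 15 N (contact force between any of the fingers, the arm, cup and key_0 above 15 N or contact force between any of the fingers, the arm, cup and key_1 above 15 N or contact force between any of the fingers, the arm, cup and key_2 above 15 N or contact force between any of the fingers, the arm, cup and key_3 above 15 N).
It fails at once if the mug, sugar jar, tea tin or saucer is moved by more than 30 mm (distance of any of mug, sugar_jar, tea_tin, saucer from where it was at the start of the episode above 0.03 m).
It also fails if it takes over 70 s, if anything falls off the work surface, if the arm or the gripper's body presses on something with over 40 N, if the wrist force passes 120 N, or if a joint passes its speed limit or range.

ROBOT

A 6-joint arm with a two-finger parallel gripper is mounted at the origin on the work surface. World frame = base frame: x ahead of the robot, y to its left, z up, the work surface at z = 0. Lengths are in m, angles in rad, forces in N, time in s.
With the tool pointing down it reaches from about 0.4 to 0.825 m from the base axis. Payload 7 kg.
Tool frame: the origin (TCP) lies at the very end of the fingers, on their centre line; the grasp point (between the pads) lies 19 mm behind it; z points along the fingers, y is the direction in which the jaws open and shut (so a half turn about z gives the same grasp; the last joint's range is limited). The gripper opens to 88 mm and grips with 3 to 60 N. Pads are 19 mm wide; open, the fingers measure 130 mm over their backs; the gripper's body (78 mm by 193 mm) begins 47 mm behind the grasp point.
Start: joints at [-0.847, 0.359, 0.012, 0, -1.224, -0.288], TCP at [0.285, -0.612, 0.227] pointing down, gripper open.
Joint ranges: [-3.07, 3.07], [-1.43, 2.12], [-1.02, 1.25], [-3.03, 1.67], [-3.05, -0], [-3.03, 3.03]. Speed limits (rad/s): [2.39, 2.39, 3.01, 3.14, 3.14, 3.14].

INTERFACE

Orientations are given as a rotation vector (axis times angle).
In Python, from workcell import observe, cams, order gives the robot as it stands.
- The arm moves only by the tool drive_tool, never from a script. Its argument "plan" is one flat list of numbers, 7 for each row, row after row: the turn, a rotation vector about the tool's x, y, z in degrees, then the shift along the tool's x, y, z in cm, then the finger opening in cm, from 0 to 8.76. A call has 1 to 20 rows; each row shifts and turns the commanded pose from where the row before left it, along the tool's axes as they then stand; what a row does not reach is not made up. A row lasts 1/10 s, in which the tool goes at most 50 mm and 8.59 degrees, less where a joint would pass 70% of its speed; a pose out of reach is approached as far as the arm can. A call is refused whole if a number of a shift passes 5 or a number of a turn 8.59, either way. A call with a gripper value outside its range is refused whole. The fingers move at their own pace and stop on an object; "force" is the grip in N (left out, the last holds). Time passes only in rows, so rows that do not move let the fingers close. It gives the time, the measured TCP pose, the force and the opening at its end, in the units of the state.
- observe(): the state, without advancing time (a new reading comes with each control period).
- cams.camera(name): name is "scene" or "side" or "wrist"; returns a dict with "image" (480x640x3 uint8, red, green, blue), "mtx" (3x3 intrinsics, pixels), "distortion" ([k1, k2, p1, p2, k3] as OpenCV has them; the pictures are not rectified), "eye" and "orientation" of the camera in the world; the wrist camera has in their place "mount" (4x4, takes a point from camera to tool coordinates, whose origin is the TCP and whose axes are the flange's). Camera axes: x right, y up, looking along -z (the intrinsics and any distortion apply to the point x, -y, -z); pixel columns grow to the right and rows downward; lengths in m; the calibration is good to about 2 mm. A picture is of the moment at which its call begins: read the wrist's pose just before it. There is no depth.
- order.job_done(): hands the job in, once; it reports no verdict.
Trained networks look in the newest picture that a camera, given by its name, has taken for a name from the list of things; names that differ only in an ending like _2 or _b are one class to them, and where a whole thing is asked for, a point or a joint stands for the part that bears it (a point fixed in the world has none). Each returns a list of dicts, best first, with "conf" (0 to 1); they miss things now and then, are a little off and sometimes report something else, mostly with a low value. They report only what shows in the picture. A call takes as long as a camera call.
- cams.spot_in(camera, label): "uv" ([column, row] in pixels, amid what is visible of it).
- cams.silhouettes(camera, label): "mask" (480x640 bool, what is visible of it) and "uv" ([column, row] in pixels, amid what is visible of it).
The state is a dict: "time": time; "q": joint angles; "dq": joint speeds; "joint_efforts": joint torques, N m; "tcp_pos": TCP position; "tool_rot": TCP orientation; "force": force on the tool from outside, world axes, zero at the start; "ft_torque": the same for the moment, N m; "finger_gap": opening from 0.0 (shut) to 1.0 (fully open).
Only numpy, scipy, OpenCV 4.12 (cv2) and the standard library are available. Lean on these libraries where they do the work, as an engineer would, in place of code of your own. Each camera call takes 0.05 s, during which the arm holds its last target.

## Working session

There is one attempt and no reset: what is moved stays moved. The work goes in short steps, Python scripts to look and compute and a tool call to move; the robot and the scene stay as the last step left them, time stands still between calls to the robot, and variables do not carry over. Pictures are saved under pics/ and viewed, and the job is handed in when it is done.

Besides the shell and the picture viewer there is one more tool, called after ">>>" in YAML: its name, and indented under it one key for each argument. drive_tool: Moves the arm, as the interface text tells. Its arguments: {"type":"object","properties":{"plan":{"type":"array"},"force":{"type":"number"}},"required":["plan"]}

```bash
mkdir -p pics; cat > h.py <<'E'
import numpy as np, cv2
from scipy.spatial.transform import Rotation as R
from workcell import observe, cams, order
def snap(name,fn=None):
    s=observe(); c=cams.camera(name)
    if fn: cv2.imwrite('pics/'+fn+'.png',cv2.cvtColor(c['image'],cv2.COLOR_RGB2BGR))
    return c,s
def rotm(o):
    o=np.array(o)
    if o.shape==(3,3): return o
    return R.from_rotvec(o.ravel()).as_matrix() if o.size==3 else R.from_quat(o).as_matrix()
def pose(c,s):
    if 'mount' in c:
        T=np.eye(4);T[:3,:3]=rotm(s['tool_rot']);T[:3,3]=s['tcp_pos'];M=T@np.array(c['mount']);return M[:3,:3],M[:3,3]
    return rotm(c['orientation']),np.array(c['eye'])
def ray(c,s,uv):
    A,e=pose(c,s)
    p=cv2.undistortPoints(np.array([[uv]],float),np.array(c['mtx'],float),np.array(c['distortion'],float)).ravel()
    d=A@np.array([p[0],-p[1],-1]);return e,d/np.linalg.norm(d)
def atz(c,s,uv,z):
    e,d=ray(c,s,uv);return e+d*(z-e[2])/d[2]
def proj(c,s,P):
    A,e=pose(c,s);q=(np.atleast_2d(P)-e)@A*np.array([1,-1,-1])
    return cv2.projectPoints(q,np.zeros(3),np.zeros(3),np.array(c['mtx'],float),np.array(c['distortion'],float))[0].reshape(-1,2)
def tri(rs):
    A=np.zeros((3,3));b=np.zeros(3)
    for e,d in rs:
        P=np.eye(3)-np.outer(d,d);A+=P;b+=P@e
    x=np.linalg.solve(A,b);return x,[np.linalg.norm((np.eye(3)-np.outer(d,d))@(x-e)) for e,d in rs]
E
python3 - <<'E'
from h import *
for n in('scene','side','wrist'):
    c,s=snap(n,n+'0')
    print(n,{k:(np.round(v,4).tolist()) for k,v in c.items() if k!='image'})
    for l in('warmer','key_0_top','cup_mid','mug','sugar_jar','tea_tin','saucer'):
        print(l,[(np.round(d['uv'],1).tolist(),round(d['conf'],2)) for d in cams.spot_in(n,l)])
print(observe())
E
```

```text
scene {'mtx': [[528.9696, 0.0, 322.7652], [0.0, 528.9696, 238.337], [0.0, 0.0, 1.0]], 'distortion': [0.0396, 0.0, 0.0, 0.0, 0.0], 'eye': [1.0867, -0.0709, 0.8112], 'orientation': [0.4366, 0.4261, 1.5272]}
warmer [([417.4, 220.0], 0.59)]
key_0_top [([488.2, 180.7], 0.5)]
cup_mid [([174.3, 168.1], 0.7), ([349.8, 170.7], 0.26), ([416.9, 219.3], 0.2)]
mug [([318.7, 317.9], 0.59), ([396.1, 171.1], 0.36)]
sugar_jar [([453.4, 316.6], 0.82), ([489.8, 177.9], 0.19)]
tea_tin [([216.1, 307.7], 0.82)]
saucer [([131.9, 283.2], 0.88), ([392.2, 170.9], 0.43)]
side {'mtx': [[506.4818, 0.0, 317.4919], [0.0, 506.4818, 237.5988], [0.0, 0.0, 1.0]], 'distortion': [-0.0734, 0.0, 0.0, 0.0, 0.0], 'eye': [0.5225, -0.9199, 0.5843], 'orientation': [1.0146, -0.0627, -0.0696]}
warmer [([282.9, 217.6], 0.66)]
key_0_top [([233.0, 343.6], 0.66)]
cup_mid [([232.5, 344.8], 0.64)]
mug [([394.4, 238.0], 0.81)]
sugar_jar [([371.9, 195.1], 0.83), ([280.8, 217.1], 0.29)]
tea_tin [([399.2, 291.1], 0.95), ([284.0, 217.4], 0.72)]
saucer [([388.4, 365.9], 0.66), ([253.2, 210.8], 0.45)]
wrist {'mtx': [[387.1322, 0.0, 325.3211]
[... 280 characters left out ...]
61)]
mug []
sugar_jar []
tea_tin []
saucer []
{'time': 1.2, 'q': array([-8.46885575e-01,  3.58610541e-01,  1.19006687e-02,  6.97047093e-06,
       -1.22412129e+00, -2.88084327e-01]), 'dq': array([-0.00185259, -0.00143684, -0.00144383,  0.00040197, -0.00058166,
        0.00012628]), 'joint_efforts': array([-1.14667426e-03, -5.82388973e+01,  2.93292278e+01,  7.00263977e+00,
        1.23073012e-02, -2.43293027e-05]), 'tcp_pos': array([ 0.2849156 , -0.61189073,  0.22655597]), 'tool_rot': array([ 6.79188010e-01, -3.06727337e+00, -4.28737448e-05]), 'force': array([-0.26505136,  0.23715119,  0.92550957]), 'ft_torque': array([ 0.00325583,  0.02034686, -0.05604617]), 'finger_gap': 0.9983088137143427}
```

View pics/scene0.png

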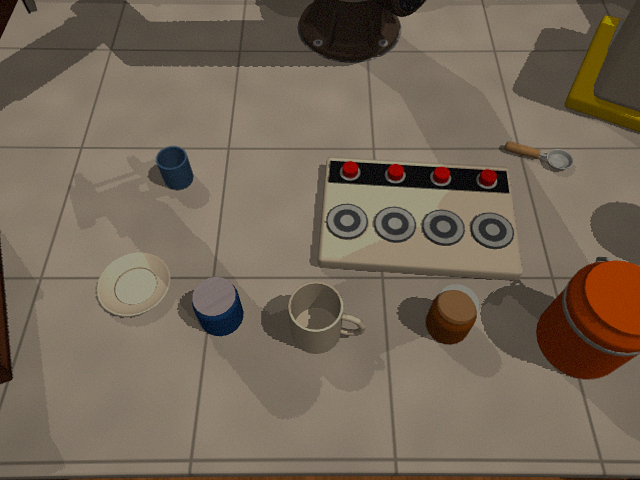

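View pics/side0.png

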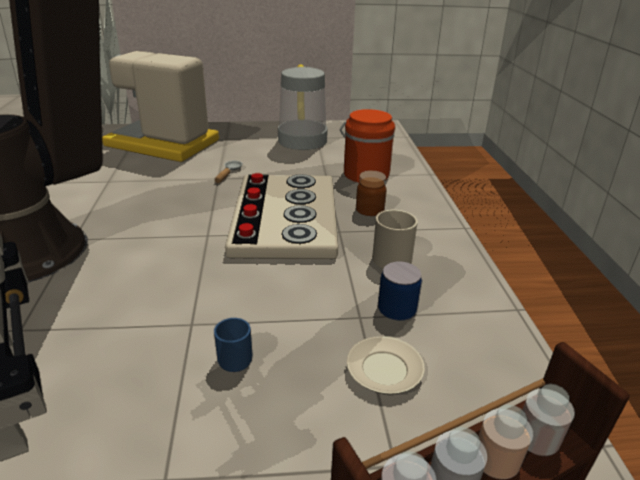

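View pics/wrist0.png

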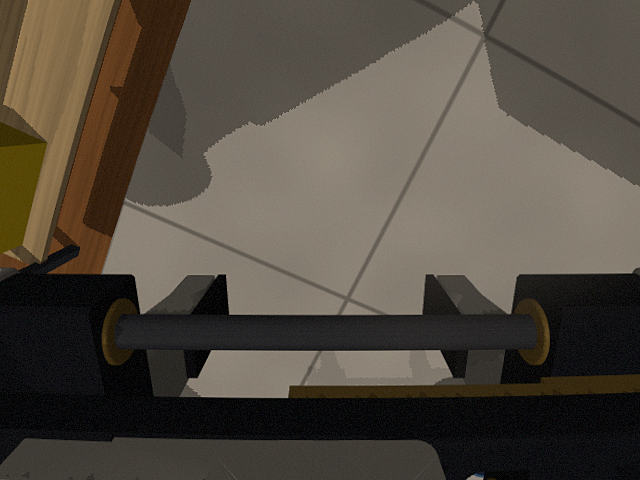

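```bash
cat > fit.py <<'E'
from h import *
from scipy.optimize import least_squares
cs,s1=snap('scene'); cd,s2=snap('side')
out={}
def redtops(c):
    im=c['image'].astype(int);m=((im[...,0]>90)&(im[...,1]<60)&(im[...,2]<60)).astype(np.uint8)
    n,l,st,ce=cv2.connectedComponentsWithStats(m)
    return [(ce[i],st[i]) for i in range(1,n) if 60<st[i][4]<900]
for nm,c in(('scene',cs),('side',cd)):
    for ce,st in redtops(c): print(nm,np.round(ce,1),st.tolist())
# plates from dark/bright clicks: 3..0
SC=np.array([(347,221),(395,224),(443,227),(492,231)],float)
SD=np.array([(299,233),(299,213),(300.5,196.5),(301,181)],float)
ys=np.array([-126,-42,42,126])/1000
for a,b in zip(SC,SD):
    x,r=tri([ray(cs,s1,a),ray(cd,s2,b)]);print('plate tri',np.round(x,4),np.round(r,4))
def W(p,loc):
    ca,sa=np.cos(p[2]),np.sin(p[2]);loc=np.atleast_2d(loc)
    return np.c_[p[0]+ca*loc[:,0]-sa*loc[:,1],p[1]+sa*loc[:,0]+ca*loc[:,1],loc[:,2]+p[3]]
L=np.c_[np.full(4,.035),ys,np.full(4,.038)]
f=lambda p:np.r_[(proj(cs,s1,W(p,L))-SC).ravel(),(proj(cd,s2,W(p,L))-SD).ravel()]
r=least_squares(f,[.6,.1,0,0]);print(r.x,np.round(f(r.x).reshape(-1,2),1).tolist())
np.save('warm.npy',r.x)
K=W(r.x,np.c_[np.full(4,-.075),ys,np.full(4,.052)])
print('keys 3..0',np.round(K,4).tolist());print('plates',np.round(W(r.x,L),4).tolist())
t=np.linspace(0,2*np.pi,40)
for nm,c,s in(('scene',cs,s1),('side',cd,s2)):
    im=cv2.cvtColor(c['image'],cv2.COLOR_RGB2BGR);im=cv2.resize(im,None,fx=3,fy=3)
    def dr(loc,col):
        P=proj(c,s,W(r.x,loc))*3+1;cv2.polylines(im,[P.round().astype(int)],True,col,1)
    for y in ys:
        dr(np.c_[.035+.037*np.cos(t),y+.037*np.sin(t),0*t+.038],(0,255,0))
        dr(np.c_[-.075+.015*np.cos(t),y+.015*np.sin(t),0*t+.052],(255,255,0))
    dr([[a,b,.034] for a,b in((-.115,-.172),(-.115,.172),(.115,.172),(.115,-.172))],(255,0,255))
    o=(930,430) if nm=='scene' else (560,440)
    cv2.imwrite(f'pics/ov_{nm}.png',im[o[1]:o[1]+430,o[0]:o[0]+670])
# cup
for nm,c in(('scene',cs),('side',cd)):
    for l in ('cup_mid',):
        d=cams.silhouettes(nm,l)
        m=d[0]['mask'];yx=np.argwhere(m);print(nm,d[0]['conf'],d[0]['uv'],yx.min(0),yx.max(0))
        np.save(f'cup_{nm}.npy',m)
def cupmask(c,s,p):
    m=np.zeros((480,640),np.uint8)
    P=np.vstack([np.c_[p[0]+rr*np.cos(t),p[1]+rr*np.sin(t),0*t+z] for rr,z in((.026,p[2]),(.028,p[2]+.006),(.028,p[2]+.065))])
    h=cv2.convexHull(proj(c,s,P).astype(np.float32)).reshape(-1,2)
    return h
def fc(p):
    e=[]
    for nm,c,s in(('scene',cs,s1),('side',cd,s2)):
        h=cupmask(c,s,p);yx=np.argwhere(np.load(f'cup_{nm}.npy'))
        e+=list(h.min(0)-yx.min(0)[::-1]+.0)+list(h.max(0)-yx.max(0)[::-1]-1)
    return np.array(e)
r=least_squares(fc,[.4,-.3,0]);print('cup',r.x,np.round(r.fun,1))
E
python3 fit.py
```

```text
scene [349.9 167. ] [342, 161, 16, 13, 152]
scene [395.7 169.6] [388, 164, 16, 12, 151]
scene [441.8 172.4] [434, 167, 16, 12, 155]
scene [488.5 175. ] [481, 169, 16, 13, 153]
scene [607.8 332.6] [574, 301, 66, 49, 841]
scene [337.4 477.9] [324, 477, 26, 3, 62]
scene [542.2 478.1] [527, 477, 33, 3, 70]
side [369.8 127.9] [346, 116, 49, 23, 633]
side [368.4 156.9] [356, 142, 27, 38, 660]
side [253.4 190.4] [248, 188, 12, 6, 63]
side [249.6 207.3] [244, 204, 13, 8, 77]
side [245.6 226.7] [239, 223, 14, 9, 93]
plate tri [ 0.5746 -0.0221  0.0373] [0.0011 0.0011]
plate tri [0.58   0.0619 0.0375] [0.0019 0.0019]
plate tri [0.5872 0.1444 0.0369] [0.0006 0.0006]
plate tri [0.594  0.2286 0.0365] [0.0015 0.0015]
[ 0.5493062   0.10585719 -0.07976569 -0.00115084] [[-0.0, -0.7], [-0.0, -0.4], [0.4, -0.1], [0.4, -0.8], [0.2, 0.6], [1.1, 0.9], [0.4, 0.1], [0.5, 0.3]]
keys 3..0 [[0.4645, -0.0138, 0.0508], [0.4712, 0.07, 0.0508], [0.4779, 0.1537, 0.0508], [0.4846, 0.2374, 0.0508]]
plates [[0.5742, -0.0225, 0.0368], [0.5808, 0.0612, 0.0368], [0.5875, 0.1449, 0.0368], [0.5942, 0.2287, 0.0368]]
scene 0.63 [349.8, 170.1] [161 342] [177 357]
side 0.77 [233.0, 344.6] [319 214] [371 251]
cup [ 0.40908758 -0.22040423 -0.019401  ] [-116.1  -27.1  -99.4   -0.9  -20.8  -36.9  -23.3  -41.4]
```

```bash
sed -i "s/d=cams.silhouettes(nm,l)/d=cams.silhouettes(nm,l);u0={'scene':(174,168),'side':(232,345)}[nm];d.sort(key=lambda q:np.hypot(*(np.array(q['uv'])-u0)))/" fit.py; python3 fit.py|tail -3; python3 -c "
from h import *;print(observe()['time'])"
```

```text
scene 0.58 [173.1, 165.3] [146 155] [190 193]
side 0.57 [231.8, 345.5] [318 214] [371 251]
cup [ 0.45437251 -0.33895991 -0.00319902] [ 1.7 -0.2  0.5 -0.6 -0.8  0.5  0.5  1.8]
1.6
```

View pics/ov_scene.png

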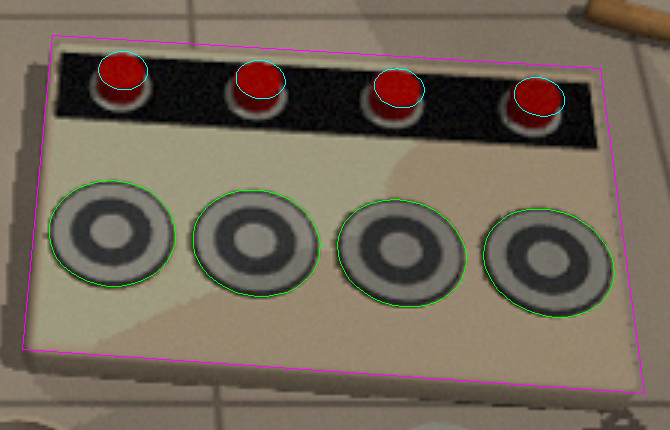

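View pics/ov_side.png

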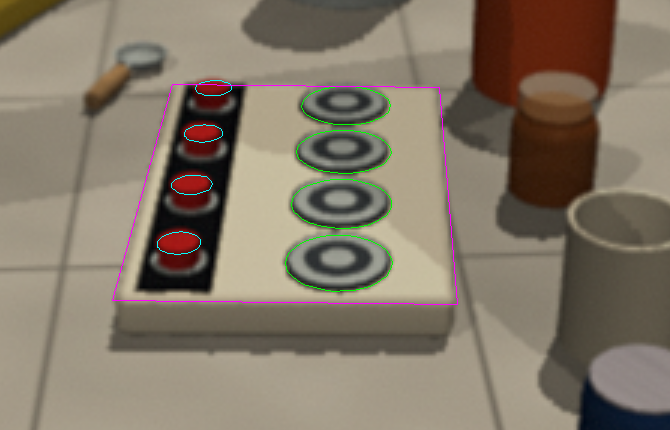

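>>> drive_tool:
  plan: [0,0,0,-2.9,3.3,0.6,0,0,0,0,-2.9,3.3,0.6,0,0,0,0,-2.9,3.3,0.6,0,0,0,0,-2.9,3.3,0.6,0,0,0,0,-2.9,3.3,0.6,0,0,0,0,-2.9,3.3,0.6,0,0,0,0,-2.9,3.3,0.6,0,0,0,0,-2.9,3.3,0.6,0,0,0,0,-2.9,3.3,0.6,0,0,0,0,-2.9,3.3,0.6,0,0,0,0,-2.9,3.3,0.6,0,0,0,0,-2.9,3.3,0.6,0,0,0,0,-2.9,3.3,0.6,0,0,0,0,-2.9,3.3,0.6,0,0,0,0,0,0,0,0,0,0,0,0,0,0,0,0,0,0,0,0,0,0]
  force: 20

```text
time: 3.3
tcp_pos: [0.4577, -0.0221, 0.1426]
tool_rot: [0.679, -3.067, 0.0]
force: [-0.5, -1.1, -0.4]
finger_gap: 0.005
```

```bash
cat > to.py <<'E'
from h import *
import sys
def delta(t):
    s=observe();d=rotm(s['tool_rot']).T@(np.array(t)-s['tcp_pos'])*100
    print('t',s['time'],'tcp',np.round(s['tcp_pos'],4),'rot',np.round(s['tool_rot'],3),'F',np.round(s['force'],2),'gap',round(s['finger_gap'],3),'delta cm',np.round(d,2))
if __name__=='__main__': delta([float(a) for a in sys.argv[1:4]])
E
python3 to.py .4645 -.0138 .1; python3 - <<'E'
from h import *
c,s=snap('wrist')
t=np.linspace(0,2*np.pi,40);p=np.load('warm.npy')
im=cv2.cvtColor(c['image'],cv2.COLOR_RGB2BGR)
ca,sa=np.cos(p[2]),np.sin(p[2])
for y in(-.126,-.042,.042,.126):
  for x,r,z in((.035,.037,.038),(-.075,.015,.052)):
    X=x+r*np.cos(t);Y=y+r*np.sin(t)
    P=proj(c,s,np.c_[p[0]+ca*X-sa*Y,p[1]+sa*X+ca*Y,0*t+z])
    if np.abs(P).max()<1500: cv2.polylines(im,[P.round().astype(int)],True,(0,255,0),1)
cv2.imwrite('pics/w1.png',im)
E
```

```text
t 3.3 tcp [ 0.4577 -0.0221  0.1426] rot [ 0.679 -3.067  0.   ] F [-0.51 -1.06 -0.45] gap 0.005 delta cm [-0.97  0.46  4.26]
```

View pics/w1.png

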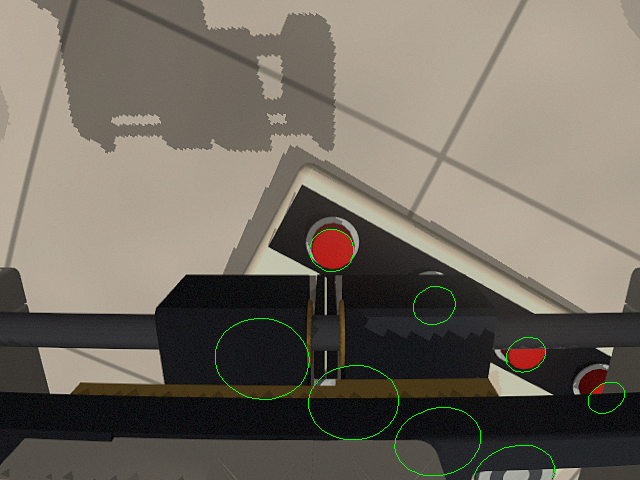

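>>> drive_tool:
  plan: [0,0,0,-0.5,0.2,2,0,0,0,0,-0.5,0.3,2,0,0,0,0,0,0,2,0,0,0,0,0,0,2,0,0,0,0,0,0,0.4,0,0,0,0,0,0,0,0,0,0,0,0,0,0,0]

```text
time: 4.05
tcp_pos: [0.4655, -0.0133, 0.0595]
tool_rot: [-0.678, 3.066, -0.0]
force: [0.2, 1.7, 0.3]
finger_gap: 0.008
```

>>> drive_tool:
  plan: [0,0,0,0,0,0.2,0,0,0,0,0,0,0.2,0,0,0,0,0,0,0.2,0,0,0,0,0,0,0,0]

```text
time: 4.45
tcp_pos: [0.4648, -0.0129, 0.0525]
tool_rot: [0.679, -3.067, -0.0]
force: [0.7, -0.1, 0.6]
finger_gap: 0.003
```

>>> drive_tool:
  plan: [0,0,0,0,0,0.1,0,0,0,0,0,0,0,0]

```text
time: 4.65
tcp_pos: [0.4649, -0.0129, 0.0515]
tool_rot: [0.679, -3.067, 0.0]
force: [0.2, -0.2, 0.5]
finger_gap: 0.007
```

>>> drive_tool:
  plan: [0,0,0,0,0,0.1,0,0,0,0,0,0,0,0]

```text
time: 4.85
tcp_pos: [0.4649, -0.0129, 0.0506]
tool_rot: [-0.679, 3.067, -0.0]
force: [-0.7, 0.7, 2.2]
finger_gap: 0.005
```

>>> drive_tool:
  plan: [0,0,0,0,0,0.1,0,0,0,0,0,0,0,0]

```text
time: 5.05
tcp_pos: [0.4649, -0.0129, 0.0496]
tool_rot: [-0.679, 3.067, -0.0]
force: [-0.4, 0.6, 3.5]
finger_gap: 0.004
```

>>> drive_tool:
  plan: [0,0,0,0,0,0.1,0,0,0,0,0,0,0,0]

```text
time: 5.25
tcp_pos: [0.4649, -0.0129, 0.0485]
tool_rot: [0.679, -3.067, -0.0]
force: [-1.9, 0.6, 3.3]
finger_gap: 0.004
```

>>> drive_tool:
  plan: [0,0,0,0,0,0.1,0,0,0,0,0,0,0,0]

```text
time: 5.45
tcp_pos: [0.4649, -0.0129, 0.0475]
tool_rot: [0.679, -3.067, -0.0]
force: [-1.9, 0.9, 3.5]
finger_gap: 0.006
```

>>> drive_tool:
  plan: [0,0,0,0,0,0,0]

```text
time: 5.55
tcp_pos: [0.4649, -0.0129, 0.0475]
tool_rot: [0.679, -3.067, -0.0]
force: [-1.0, 0.3, 3.1]
finger_gap: 0.005
```

>>> drive_tool:
  plan: [0,0,0,0,0,0.1,0,0,0,0,0,0,0,0]

```text
time: 5.75
tcp_pos: [0.4649, -0.0129, 0.0465]
tool_rot: [0.679, -3.067, -0.0]
force: [-0.9, 0.4, 2.3]
finger_gap: 0.006
```

>>> drive_tool:
  plan: [0,0,0,0,0,0.1,0,0,0,0,0,0,0,0]

```text
time: 5.95
tcp_pos: [0.4649, -0.0129, 0.0454]
tool_rot: [0.679, -3.067, -0.0]
force: [-0.9, 0.7, 1.2]
finger_gap: 0.008
```

>>> drive_tool:
  plan: [0,0,0,0,0,0.1,0,0,0,0,0,0,0,0]

```text
time: 6.15
tcp_pos: [0.4649, -0.013, 0.0443]
tool_rot: [0.679, -3.067, 0.0]
force: [-0.6, -0.1, 0.5]
finger_gap: 0.005
```

>>> drive_tool:
  plan: [0,0,0,0,0,0.1,0,0,0,0,0,0,0,0]

```text
time: 6.35
tcp_pos: [0.4648, -0.013, 0.0434]
tool_rot: [0.679, -3.067, 0.0]
force: [-0.2, -0.6, 0.1]
finger_gap: 0.008
```

>>> drive_tool:
  plan: [0,0,0,0,0,0.1,0,0,0,0,0,0,0,0]

```text
time: 6.55
tcp_pos: [0.465, -0.0129, 0.0425]
tool_rot: [-0.679, 3.067, -0.0]
force: [0.6, -0.6, 0.1]
finger_gap: 0.005
```

>>> drive_tool:
  plan: [0,0,0,0,0,0.1,0,0,0,0,0,0,0,0]

```text
time: 6.75
tcp_pos: [0.465, -0.0129, 0.0416]
tool_rot: [-0.679, 3.067, -0.0]
force: [-0.0, -0.3, 2.2]
finger_gap: 0.007
```

>>> drive_tool:
  plan: [0,0,0,0,0,-2.5,0,0,0,0,0,0,-3.5,0,0,0,0,0,0,-3.5,0,0,0,0,1.84,-3.64,-0.3,8.76,0,0,0,1.84,-3.64,-0.3,8.76,0,0,0,1.84,-3.64,-0.3,8.76,0,0,0,1.84,-3.64,-0.3,8.76,0,0,0,1.84,-3.64,-0.3,8.76,0,0,0,1.84,-3.64,-0.3,8.76,0,0,0,1.84,-3.64,-0.3,8.76,0,0,0,1.84,-3.64,-0.3,8.76,0,0,0,0,0,0,8.76,0,0,0,0,0,0,8.76,0,0,0,0,0,0,8.76]

```text
time: 8.15
tcp_pos: [0.4541, -0.3385, 0.1602]
tool_rot: [0.679, -3.067, -0.001]
force: [-0.6, -0.2, -0.3]
finger_gap: 0.944
```

```bash
python3 to.py .4544 -.339 .1; python3 - <<'E'
from h import *
c,s=snap('wrist')
t=np.linspace(0,2*np.pi,40)
im=cv2.cvtColor(c['image'],cv2.COLOR_RGB2BGR)
for r,z in((.028,.065),(.026,0)):
    P=proj(c,s,np.c_[.4544+r*np.cos(t),-.339+r*np.sin(t),0*t+z])
    cv2.polylines(im,[P.round().astype(int)],True,(0,255,0),1)
cv2.imwrite('pics/w2.png',im)
c,s=snap('side')
im=cv2.cvtColor(c['image'],cv2.COLOR_RGB2BGR)
for z in(.065,0):
    P=proj(c,s,np.c_[.4544+.028*np.cos(t),-.339+.028*np.sin(t),0*t+z])
    cv2.polylines(im,[P.round().astype(int)],True,(0,255,0),1)
cv2.imwrite('pics/s2.png',im)
c,s=snap('scene');cv2.imwrite('pics/sc2.png',cv2.resize(cv2.cvtColor(c['image'],cv2.COLOR_RGB2BGR)[140:290,310:530],None,fx=3,fy=3))
E
```

```text
t 8.15 tcp [ 0.4541 -0.3385  0.1602] rot [ 6.790e-01 -3.067e+00 -1.000e-03] F [-0.62 -0.24 -0.29] gap 0.944 delta cm [-0.01 -0.06  6.02]
```

View pics/w2.png

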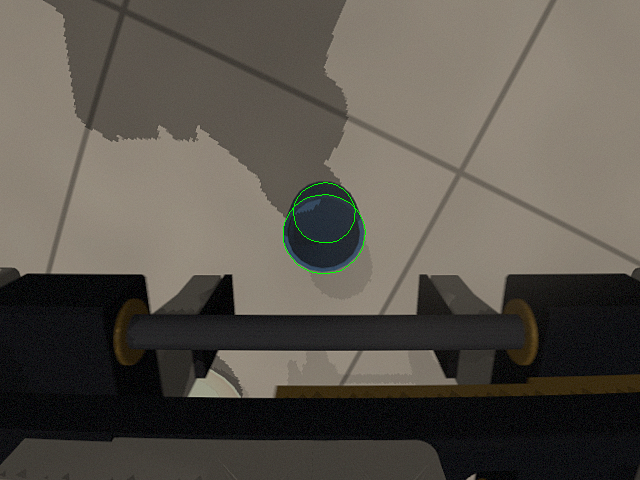

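View pics/s2.png

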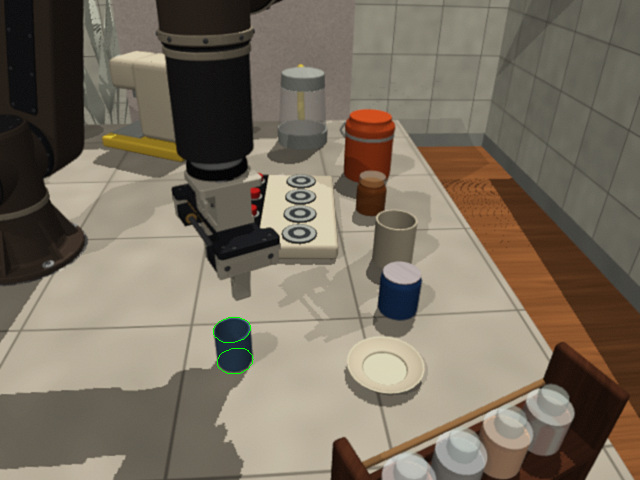

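View pics/sc2.png

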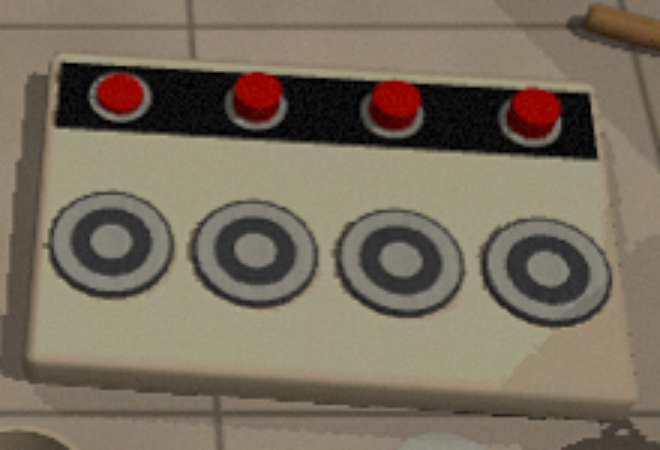

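>>> drive_tool:
  plan: [0,0,0,0,0,3.5,8.76,0,0,0,0,0,3.5,8.76,0,0,0,0,0,3,8.76,0,0,0,0,0,2.3,8.76,0,0,0,0,0,1.2,8.76,0,0,0,0,0,0,8.76,0,0,0,0,0,0,4.5,0,0,0,0,0,0,4.5,0,0,0,0,0,0,4.5,0,0,0,0,0,0,4.5,0,0,0,0,0,0,4.5,0,0,0,0,0,0,4.5]
  force: 15

```text
time: 9.5
tcp_pos: [0.4548, -0.3393, 0.0262]
tool_rot: [-0.679, 3.066, -0.001]
force: [-0.3, 0.8, 5.5]
finger_gap: 0.633
```

>>> drive_tool:
  plan: [0,0,0,0,0,-0.5,4.5,0,0,0,0,0,-1.5,4.5,0,0,0,0,0,-2.5,4.5,0,0,0,0,0,-2.5,4.5,0,0,0,0,0,-2.5,4.5,0,0,0,0,0,-1,4.5,0,0,0,0,0,0,4.5,0,0,0,0,0,0,4.5]

```text
time: 10.3
tcp_pos: [0.4537, -0.3386, 0.1295]
tool_rot: [0.678, -3.067, -0.002]
force: [-0.3, -0.6, -2.4]
finger_gap: 0.632
```

```bash
python3 to.py .5742 -.0225 .125;python3 - <<'E'
from h import *
c,s=snap('side','s3')
c,s=snap('wrist','w3')
E
```

```text
t 10.3 tcp [ 0.4537 -0.3386  0.1295] rot [ 6.780e-01 -3.067e+00 -2.000e-03] F [-0.34 -0.56 -2.36] gap 0.632 delta cm [-24.26  23.58   0.46]
```

View pics/s3.png

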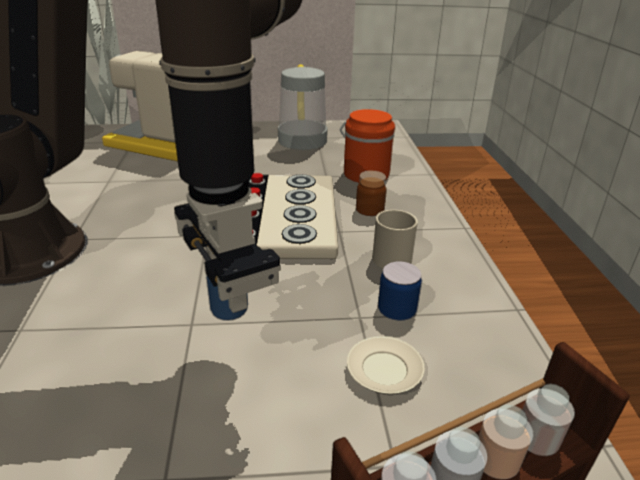

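View pics/w3.png

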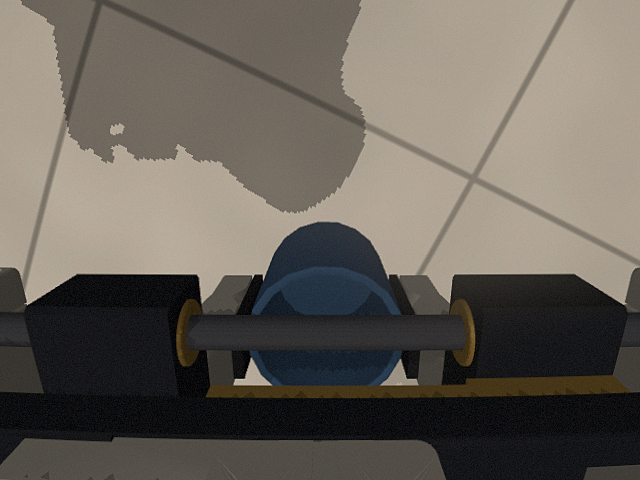

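>>> drive_tool:
  plan: [0,0,0,-1.2,1.2,0,4.5,0,0,0,-2.2,2.2,0,4.5,0,0,0,-2.6,2.5,0,4.5,0,0,0,-2.6,2.5,0,4.5,0,0,0,-2.6,2.5,0,4.5,0,0,0,-2.6,2.5,0,4.5,0,0,0,-2.6,2.5,0,4.5,0,0,0,-2.6,2.5,0,4.5,0,0,0,-2.6,2.5,0,4.5,0,0,0,-1.7,1.7,0,4.5,0,0,0,-0.9,0.9,0,4.5,0,0,0,0,0,0,4.5,0,0,0,0,0,0,4.5,0,0,0,0,0,0,4.5]

```text
time: 11.8
tcp_pos: [0.5739, -0.0248, 0.1301]
tool_rot: [0.678, -3.067, 0.0]
force: [-0.1, 0.5, -1.8]
finger_gap: 0.63
```

```bash
python3 to.py .5742 -.0225 .0652
```

```text
t 11.8 tcp [ 0.5739 -0.0248  0.1301] rot [ 0.678 -3.067  0.   ] F [-0.14  0.53 -1.79] gap 0.63 delta cm [-0.13  0.19  6.49]
```

Lower to about 3 mm above the expected seat and check.

>>> drive_tool:
  plan: [0,0,0,-0.1,0.1,2,4.5,0,0,0,0,0.1,2,4.5,0,0,0,0,0,1.4,4.5,0,0,0,0,0,0.7,4.5,0,0,0,0,0,0,4.5,0,0,0,0,0,0,4.5]

```text
time: 12.4
tcp_pos: [0.575, -0.022, 0.0701]
tool_rot: [-0.679, 3.067, -0.0]
force: [0.1, -0.7, -2.3]
finger_gap: 0.629
```

```bash
python3 to.py .5742 -.0225 .0642;python3 - <<'E'
from h import *
t=np.linspace(0,2*np.pi,40)
for n,o in(('scene',(260,130)),('side',(200,120))):
    c,s=snap(n);im=cv2.resize(cv2.cvtColor(c['image'],cv2.COLOR_RGB2BGR),None,fx=3,fy=3)
    p=s['tcp_pos']
    for r,z in((.028,p[2]-.0262+.065),(.026,p[2]-.0262)):
        P=proj(c,s,np.c_[p[0]+r*np.cos(t),p[1]+r*np.sin(t),0*t+z])*3+1
        cv2.polylines(im,[P.round().astype(int)],True,(0,255,0),1)
    cv2.imwrite(f'pics/{n}4.png',im[o[1]*3:o[1]*3+540,o[0]*3:o[0]*3+750])
E
```

```text
t 12.4 tcp [ 0.575  -0.022   0.0701] rot [-0.679  3.067 -0.   ] F [ 0.14 -0.72 -2.3 ] gap 0.629 delta cm [ 0.09 -0.01  0.59]
```

View pics/scene4.png

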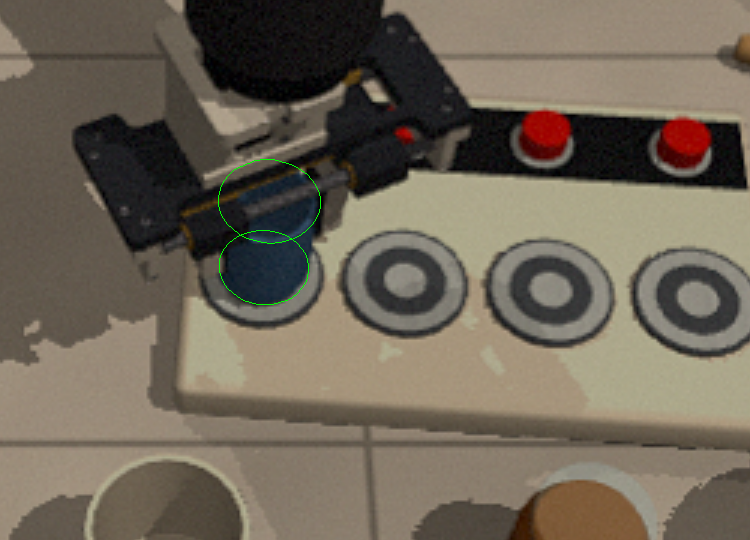

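View pics/side4.png

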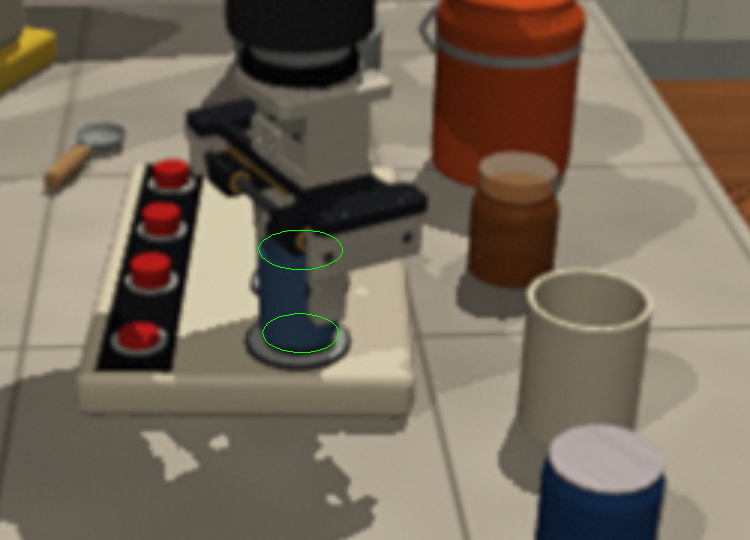

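>>> drive_tool:
  plan: [0,0,0,0.1,0,0.3,4.5,0,0,0,0,0,0.2,4.5,0,0,0,0,0,0,4.5,0,0,0,0,0,0,4.5]

```text
time: 12.9
tcp_pos: [0.5737, -0.022, 0.0646]
tool_rot: [0.679, -3.067, 0.0]
force: [0.3, 0.3, -1.4]
finger_gap: 0.63
```

>>> drive_tool:
  plan: [0,0,0,0,0,0.1,4.5,0,0,0,0,0,0,4.5]

```text
time: 13.1
tcp_pos: [0.5738, -0.022, 0.0643]
tool_rot: [-0.68, 3.067, -0.0]
force: [-2.6, 0.7, 4.0]
finger_gap: 0.632
```

>>> drive_tool:
  plan: [0,0,0,0,0,0,6,0,0,0,0,0,0,7,0,0,0,0,0,0,8,0,0,0,0,0,0,8.76,0,0,0,0,0,0,8.76,0,0,0,0,0,0,8.76]

```text
time: 13.7
tcp_pos: [0.5737, -0.022, 0.0635]
tool_rot: [0.679, -3.067, 0.0]
force: [-0.7, -0.0, -0.4]
finger_gap: 0.993
```

>>> drive_tool:
  plan: [0,0,0,0,0,-1,8.76,0,0,0,0,0,-3,8.76,0,0,0,0,0,-4,8.76,0,0,0,0,0,-4,8.76,0,0,0,0,0,-4,8.76,0,0,0,1,-3,-1,8.76,0,0,0,1.8,-4,0,8.76,0,0,0,1.8,-4,0,8.76,0,0,0,1.8,-4,0,8.76,0,0,0,1.8,-4,0,8.76,0,0,0,1.8,-3,0,8.76,0,0,0,0,0,0,8.76,0,0,0,0,0,0,8.76]

```text
time: 15.0
tcp_pos: [0.5755, -0.2646, 0.2339]
tool_rot: [-0.676, 3.068, 0.0]
force: [-0.1, 0.7, 0.4]
finger_gap: 0.999
```

```bash
python3 to.py .5742 -.0225 .0642;python3 - <<'E'
from h import *
from scipy.optimize import least_squares
t=np.linspace(0,2*np.pi,60)
V=[]
for n,o in(('scene',(260,130)),('side',(200,120))):
    c,s=snap(n);im=cv2.resize(cv2.cvtColor(c['image'],cv2.COLOR_RGB2BGR),None,fx=3,fy=3)
    p=[.5742,-.0225]
    for r,z in((.028,.038+.065),(.026,.038),(.037,.038)):
        P=proj(c,s,np.c_[p[0]+r*np.cos(t),p[1]+r*np.sin(t),0*t+z])*3+1
        cv2.polylines(im,[P.round().astype(int)],True,(0,255,0),1)
    cv2.imwrite(f'pics/{n}5.png',im[o[1]*3:o[1]*3+540,o[0]*3:o[0]*3+750])
    u0=proj(c,s,[[.574,-.0225,.07]])[0]
    d=sorted(cams.silhouettes(n,'cup_mid'),key=lambda q:np.hypot(*(np.array(q['uv'])-u0)))
    if d: yx=np.argwhere(d[0]['mask']);V.append((c,s,yx));print(n,u0,d[0]['uv'],d[0]['conf'],yx.min(0),yx.max(0))
def f(p):
    e=[]
    for c,s,yx in V:
        P=np.vstack([np.c_[p[0]+r*np.cos(t),p[1]+r*np.sin(t),0*t+z+p[2]] for r,z in((.026,0),(.028,.006),(.028,.065))])
        h=proj(c,s,P);e+=list(h.min(0)-yx.min(0)[::-1])+list(h.max(0)-yx.max(0)[::-1]-1)
    return np.array(e)
r=least_squares(f,[.574,-.02,.038]);print(r.x,np.round(r.fun,1))
E
```

```text
t 15.0 tcp [ 0.5755 -0.2646  0.2339] rot [-0.676  3.068  0.   ] F [-0.11  0.66  0.39] gap 0.999 delta cm [-10.05  22.02  16.97]
scene [347.89001916 209.46624969] [347.1, 206.4] 0.77 [186 331] [232 364]
side [299.15212987 219.77082007] [297.9, 217.9] 0.83 [199 284] [238 312]
[ 0.5742013  -0.0227621   0.03754225] [-0.  -1.2  0.6 -0.3  1.3  0.3  0.2  1.1]
```

View pics/scene5.png

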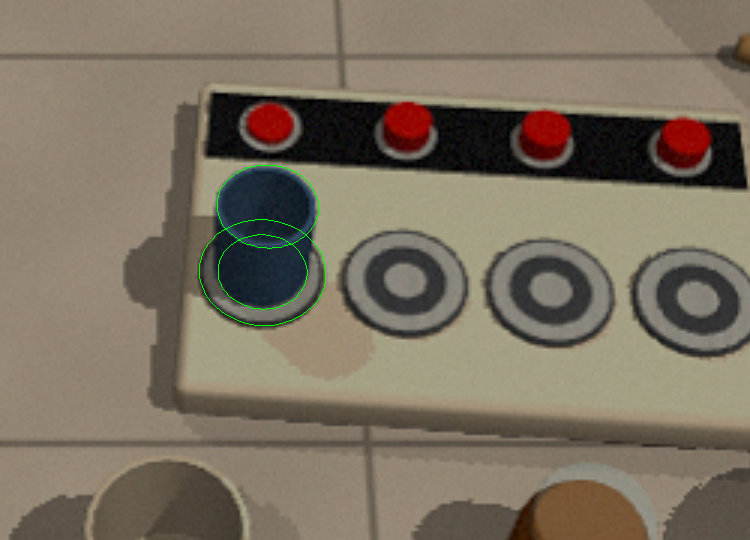

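View pics/side5.png

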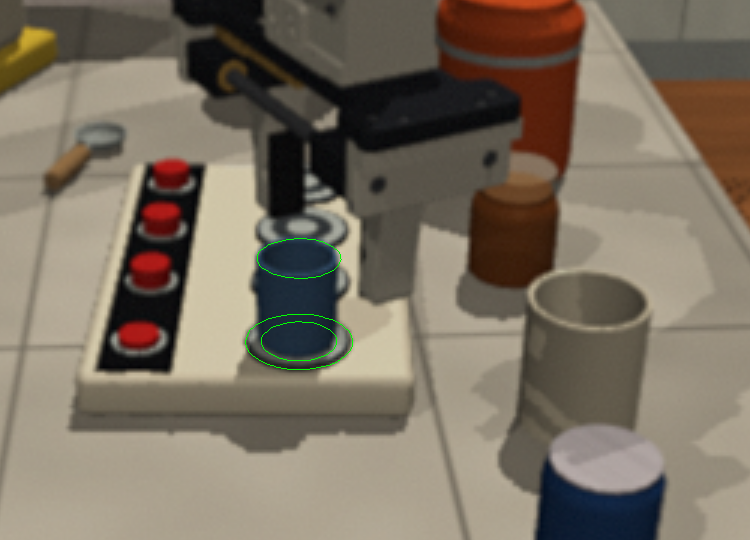

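Cup stands upright, centred on the plate behind key 3 (the one that is down); the other keys are up and the gripper is clear.

```bash
python3 -c "
from h import *
print(order.job_done())"
```

```text
the job is handed in; nothing more can be done
None
```

The fourth key (`key_3`, rightmost) turned out to be the live one. I pressed it until it clicked, then stood the blue espresso cup on the plate behind it, let go, and handed the job in at about 15 s of the 70 s.

- **Key:** I tried `key_3` first, going down in 1 mm steps. The push levelled off at about 3.5 N, fell to nothing near 8 mm, and came back at about 10 mm, so I never touched the other three. The highest reading on a key was 3.5 N, taken at the end of each step. Pictures afterwards show `key_3` down and the others up.
- **Cup:** A fit from the scene and side pictures puts the cup at (0.5742, -0.0228) with its base at 37.5 mm. The plate centre is at (0.5742, -0.0225) and nominally 38 mm high. So it is well under 2 mm off centre, within the calibration error, and it looks upright.
- **Other objects:** I went nowhere near the mug, jar, tin or saucer. The mug and jar look unmoved in the last pictures. I did not measure any of the four again, and the saucer is outside those pictures.
- **Robot:** The gripper is open, clear of everything, at about 0.23 m height.

No check failed. The one reading I could not explain was an upward force of about 5 N just after gripping the cup on the counter. It was gone once the cup was lifted.

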